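Index the bamboo blank and lock the carving stand's collet collar

TASK

Get the bamboo blank in the tilted carving stand ready for carving: turn the blank about its own length until its branch stub points straight up the slope to the back of the stand, so that its clean side faces the front. Then swing the lock collar clockwise by its lever until the lever stands right over the pointer lug on the head (the locked mark), neither short of it nor past it, with the blank still as you set it. Leave the other things on the bench where they are.

Things in the scene. Friction and masses are not known exactly. Their poses are not given: they have to be found in the camera images.
- stand: Carving stand, dark cast iron, fixed to the bench (it does not move): base plate 220 x 200 x 18 mm, two cheeks 76 mm out to each side and 157 mm high, and between them a round head whose spindle axis leans 30 degrees from vertical towards the front of the stand. Origin: centre of its underside; its -x axis points level to its front (roughly towards the robot).
- face (a point): Middle of the head's round flange (diameter 140 mm), on the spindle axis, 173 mm above the bench. z runs along the spindle axis, up and out of the head; -x points down the slope to the front; y is level, to the left as seen from the robot. Below, 'up the axis' is measured from here along z.
- collar (a joint): Steel lock collar, 114 mm in diameter, 28 mm thick, on the flange, turning about the spindle axis, with one straight lever out of its side. rad: 0 = open, growing CLOCKWISE seen from above the blank; 1.2 = lever exactly at the locked mark; it can go past, to a stop at 1.6. Starts between 0 and 0.3. Takes about 0.45 N m (4 N at the grip) to turn and stays where it is left.
- lever_grip (a point): Middle of the black round grip of the collar's lever, 125 mm from the spindle axis, 14 mm up the axis; the lever is square to the axis. The grip is 22 mm thick and lies along the lever, from 104 to 160 mm from the axis; nearer the collar the lever is a 14 mm steel rod. Nothing is close beneath the grip (25 mm clear along the axis) anywhere on its way.
- locked_mark (a point): Where lever_grip comes to when the lever is exactly over the locked mark (a point in the air, fixed to the stand). The mark is a cast pointer lug, 13 mm wide, that sticks out of the flange's rim just below the lever, from 70 to 98 mm from the axis, on the -y side of the head and a little to its front. A small round boss on the rim marks the open end of the travel.
- blank (a joint): Bamboo blank, a straight stick 40 mm in diameter in the collet in the middle of the collar, along the spindle axis; it can only turn about that axis. rad: 0 = branch stub straight up the slope to the back (+x of face); grows CLOCKWISE seen from above; at -1.57 the stub points to +y of face. Starts between -1.5 and -0.6. Light drag (0.12 N m); stays where it is left.
- blank_top (a point): Middle of the upper cut end of the bamboo blank, on the spindle axis, 155 mm up the axis. The blank is clear to grip across its 40 mm diameter from 100 mm up the axis to this end, apart from a node ridge that stands out 1.5 mm.
- stub_tip (a point): Tip of the branch stub: a 16 mm thick stump of a side branch standing out of the side of the blank, reaching 64 mm from the spindle axis, 83 mm up the axis.
- gouge: Bystander, loose: carving gouge with a wooden handle, 230 mm long, 22 mm high, lying on the bench to the right of the stand. Origin: under its middle.
- wide_gouge: Bystander, loose: carving gouge with a pale handle, 260 mm long, lying on the bench. Origin: under its middle.
- offcut: Bystander, loose: short bamboo offcut, 68 mm in diameter, 55 mm high, standing on the bench to the left of the stand. Origin: centre of its underside.
- mallet: Bystander, loose: round wooden carving mallet standing on its head, handle up, 84 mm in diameter, 235 mm high. Origin: centre of its underside.
- root_cone: Bystander, loose: ringed cone of bamboo root, 92 mm in diameter, 134 mm high. Origin: centre of its underside.
- flask: Bystander, loose: steel vacuum flask with a black cap, 74 mm in diameter, 258 mm high. Origin: centre of its underside.
- whetstone: Bystander, loose: grey whetstone on a wooden base, 200 x 75 x 36 mm. Origin: under its middle.
- chip_brush: Bystander, loose: flat hand brush for the chips, with a wooden handle and a head 42 mm wide, lying on the bench. Origin: under its middle.

How it is judged (in metres and radians):
On the way, in this order (a step that is already met when the one before it is completed fails the run):
1. the blank's branch stub points up the slope to the back (within 0.17 rad) while the collar is still open (value of joint blank between -0.17 and 0.17 rad and value of joint collar below 0.6 rad), for 0.2 s.
2. the lever is at the locked mark (within 0.13 rad) (value of joint collar between 1.07 and 1.33 rad), for 0.2 s.
At the end, for the whole second after the job is handed in: The lever stands over the locked mark (collar angle 1.2 rad, within 0.13 rad, about 16 mm at the grip) and the branch stub still points up the slope to the back (blank angle 0, within 0.17 rad) (all of step 2 and value of joint blank between -0.17 and 0.17 rad); the robot touches nothing.
It fails at once if a bystander on the bench is moved by more than 30 mm (distance of any of gouge, wide_gouge, offcut, mallet, root_cone, flask, whetstone, chip_brush from where it was at the start of the episode above 0.03 m).
It also fails if it takes over 54 s, if anything falls off the work surface, if the arm or the gripper's body presses on something with over 40 N, if the wrist force passes 120 N, or if a joint passes its speed limit or range.

ROBOT

A 6-joint arm with a two-finger parallel gripper is mounted at the origin on the work surface. World frame = base frame: x ahead of the robot, y to its left, z up, the work surface at z = 0. Lengths are in m, angles in degrees, forces in N, time in s.
With the tool pointing down it reaches from about 0.4 to 0.825 m from the base axis. Payload 7 kg.
Tool frame: the origin (TCP) lies at the very end of the fingers, on their centre line; the grasp point (between the pads) lies behind it (r.grasp_offset is the z of the grasp point in the tool frame, in m); z points along the fingers, y is the direction in which the jaws open and shut (so a half turn about z gives the same grasp; the last joint's range is limited). The gripper opens to 88 mm and grips with 3 to 60 N. Pads are 19 mm wide; open, the fingers measure 130 mm over their backs; the gripper's body (78 mm by 193 mm) begins 47 mm behind the grasp point.
Start: joints at [81.939, 20.546, 0.682, 0, -70.136, -16.507], TCP at [0.281, 0.614, 0.227] pointing down, gripper open.
Joint ranges: [-176.03, 176.03], [-82.01, 121.73], [-58.28, 71.71], [-173.87, 95.51], [-174.79, -0.11], [-173.66, 173.66]. Speed limits (degrees/s): [136.94, 136.94, 172.46, 180, 180, 180].

INTERFACE

Orientations are given as [roll, pitch, yaw] about the fixed x, y, z axes, in that order (R = Rz(yaw) Ry(pitch) Rx(roll)).
In Python, from plant import r gives the robot as it stands. The module is installed in compiled form; this text tells all that it offers.
- The arm moves only by the tool servo_tool, never from a script. Its argument "targets" is a list of rows, each an object of numbers: "dx", "dy", "dz": the shift along the world's x, y, z in cm; "spin": the turn about the world's z in rad; "grip": the opening in per cent of the stroke, from 0 (shut) to 100 (fully open). A call has exactly 10 rows; each row is the pose to reach, as a shift and turn from the pose commanded when the call began; what a row does not reach only later rows make up. A row lasts 1/12 s, in which the tool goes at most 41.7 mm and 7.16 degrees, less where a joint would pass 70% of its speed; a pose out of reach is approached as far as the arm can. A call with a gripper value outside its range is refused whole. The fingers move at their own pace and stop on an object; "squeeze" is the grip in N (left out, the last holds). Time passes only in rows, so rows that repeat a pose let the fingers close, or fill a call up. It gives the time, the measured TCP pose, the force and the opening at its end, in the units of the state.
- r.get_state(): the state, without advancing time (a new reading comes with each control period).
- r.capture(name): name is "side" or "top" or "wrist"; returns the picture (384x512x3 uint8, blue, green, red); there is no depth.
- r.get_calibration(name): a dict with "K" (3x3 intrinsics, pixels), "extrinsics" (4x4, takes a point from camera to world coordinates). Camera axes: x right, y down, z forward; pixel columns grow to the right and rows downward; lengths in m; the calibration is good to about 2 mm. A picture is of the moment at which its call begins: read the wrist's pose just before it. get_calibration takes no time and is no camera call; for the wrist camera it gives the pose at the moment of the call.
- r.close_job(): hands the job in, once; it reports no verdict.
Trained networks look in the newest picture that a camera, given by its name, has taken for a name from the list of things; names that differ only in an ending like _2 or _b are one class to them, and where a whole thing is asked for, a point or a joint stands for the part that bears it (a point fixed in the world has none). Each returns a list of dicts, best first, with "p" (0 to 1); they miss things now and then, are a little off and sometimes report something else, mostly with a low value. They report only what shows in the picture. A call takes as long as a camera call.
- r.cut_out(name, camera): "mask" (384x512 bool, what is visible of it) and "extent" ([left, top, right, bottom] in pixels, round what is visible of it).
The state is a dict: "time_s": time; "joints": joint angles; "qd": joint speeds; "joint_torque": joint torques, N m; "tcp_pos": TCP position; "eef_rot": TCP orientation; "contact_force": force on the tool from outside, world axes, zero at the start; "moment": the same for the moment, N m; "gripper_width": finger opening in m.
Only numpy, scipy, OpenCV 4.12 (cv2) and the standard library are available. Lean on these libraries where they do the work, as an engineer would, in place of code of your own. Each camera call takes 0.05 s, during which the arm holds its last target. There are 200 camera calls.

## Working session

There is one attempt and no reset: what is moved stays moved. The work goes in short steps, Python scripts to look and compute and a tool call to move; the robot and the scene stay as the last step left them, time stands still between calls to the robot, and variables do not carry over. Pictures are saved under pics/ and viewed, about 8 in all and at most 12, crops included, and the job is handed in when it is done.

Besides the shell and the picture viewer there is one more tool, called after "Call:" as name(argument=value, ...) on one line, values as JSON. servo_tool: Moves the arm, as the interface text tells. Its arguments: {"type":"object","properties":{"targets":{"type":"array"},"squeeze":{"type":"number"}},"required":["targets"]}

```bash
mkdir -p pics; python3 - <<'E'
from plant import r
import cv2,numpy as np
print(r.get_state(), r.grasp_offset)
for n in("side","top"):
    im=r.capture(n); cv2.imwrite(f"pics/{n}0.png",im)
    c=r.get_calibration(n); print(n,np.round(c["K"],1).tolist(),np.round(c["extrinsics"],4).tolist())
    for t in("stand","collar","blank","lever_grip","stub_tip","blank_top","gouge","wide_gouge","offcut","mallet","root_cone","flask","whetstone","chip_brush"):
        try:
            d=r.cut_out(t,n); print(t,[(round(x["p"],2),x["extent"]) for x in d[:2]])
        except Exception as e: print(t,e)
a=cv2.imread("pics/side0.png");b=cv2.imread("pics/top0.png")
E
```

```text
{'time_s': 0.0, 'joints': array([ 8.19392126e+01,  2.05900795e+01,  6.31294645e-01, -2.03753279e-02,
       -7.01372673e+01, -1.65072914e+01]), 'qd': array([-0.07947146, -0.05980103, -0.02124772, -0.03216503, -0.04215306,
       -0.01048208]), 'joint_torque': array([ 5.09600013e-04, -5.82728112e+01,  2.93059874e+01,  6.99730039e+00,
        6.95429437e-03, -1.84238720e-04]), 'tcp_pos': array([0.28045804, 0.6134025 , 0.22561838]), 'eef_rot': array([ 1.79902464e+02, -8.93011619e-03, -2.45750101e+01]), 'contact_force': array([-0.36602612,  0.44284909, -0.11564064]), 'moment': array([ 0.02844245,  0.00186389, -0.04186055]), 'gripper_width': 0.08781118783680562} -0.0188
side [[436.6, 0.0, 258.9], [0.0, 436.6, 194.4], [0.0, 0.0, 1.0]] [[0.9617, -0.2045, 0.1826, 0.2082], [-0.2741, -0.7055, 0.6535, -0.8736], [-0.0049, -0.6785, -0.7346, 1.2198], [0.0, 0.0, 0.0, 1.0]]
stand [(0.96, [243.2, 182.4, 326.7, 265.2])]
collar [(0.68, [237.0, 290.8, 246.9, 371.2]), (0.56, [262.3, 187.9, 326.5, 221.6])]
blank [(0.67, [254.7, 181.6, 278.0, 207.7]), (0.18, [247.5, 184.1, 261.2, 207.4])]
lever_grip [(0.77
[... 857 characters left out ...]
0.0, 193.1])]
blank [(0.64, [246.0, 172.4, 278.2, 196.0]), (0.35, [355.7, 173.9, 368.5, 227.5])]
lever_grip [(0.74, [243.1, 127.3, 280.9, 195.8])]
stub_tip []
blank_top [(0.57, [241.5, 170.2, 275.8, 195.9])]
gouge [(0.69, [287.8, 138.8, 305.1, 196.9]), (0.26, [202.6, 176.9, 218.1, 200.3])]
wide_gouge [(0.55, [305.6, 231.9, 374.4, 254.3]), (0.2, [243.9, 173.0, 273.6, 195.3])]
offcut [(0.89, [199.0, 178.0, 221.1, 200.3])]
mallet [(0.56, [137.2, 181.4, 170.1, 207.7])]
root_cone [(0.58, [143.7, 145.0, 172.5, 170.8])]
flask [(0.91, [341.1, 115.4, 378.6, 161.0])]
whetstone [(0.55, [146.5, 213.6, 194.1, 271.4]), (0.48, [237.3, 127.3, 288.3, 196.6])]
chip_brush [(0.79, [356.8, 174.5, 368.6, 224.5])]
```

```bash
python3 - <<'E'
import cv2,numpy as np
a=cv2.imread("pics/side0.png")[150:290,200:350];b=cv2.imread("pics/top0.png")[110:250,180:330]
cv2.imwrite("pics/c0.png",np.hstack([cv2.resize(x,(400,373),interpolation=2) for x in(a,b)]))
E
```

```text
(no output)
```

View pics/c0.png

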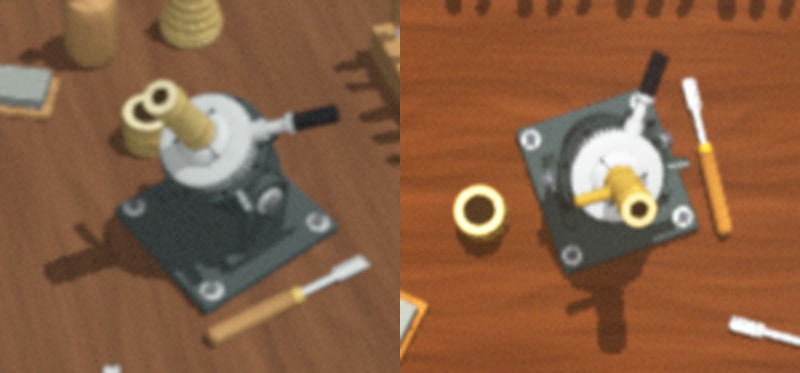

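View pics/top0.png

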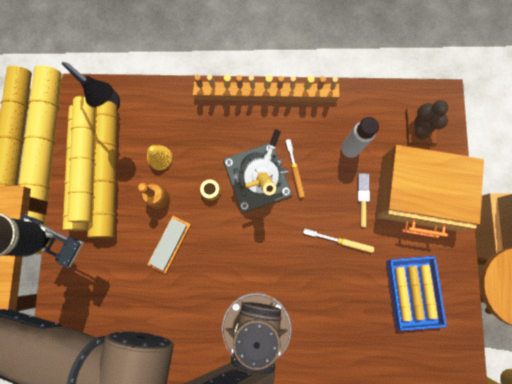

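The stub points left (+y) at top crop (585,199), the lever points back-right with its grip at (652,75), and the pointer lug shows on the right at (680,163). Next I'll fit the stand's pose to both views.

```bash
cat > h.py <<'E'
import numpy as np,json
from scipy.optimize import least_squares
def proj(c,P):
    K=np.array(c["K"]);T=np.linalg.inv(np.array(c["extrinsics"]));p=K@(T[:3,:3]@np.asarray(P)+T[:3,3]);return p[:2]/p[2]
def frames(x,y,yaw,fx):
    c,s=np.cos(yaw),np.sin(yaw);Rz=np.array([[c,-s,0],[s,c,0],[0,0,1]])
    a=np.pi/6;Rf=Rz@np.array([[np.cos(a),0,-np.sin(a)],[0,1,0],[np.sin(a),0,np.cos(a)]])
    return Rz,np.array([x,y,0]),Rf,Rz@np.array([fx,0,.173])+[x,y,0]
def pol(F,r,th,z): # th: ccw angle from face +x
    return F[3]+F[2]@np.array([r*np.cos(th),r*np.sin(th),z])
E
cat > fit.py <<'E'
from h import *
from plant import r
C={n:r.get_calibration(n) for n in("side","top")}
t=lambda u,v:(180+(u-400)/2.667,110+v/2.667); s=lambda u,v:(200+u/2.667,150+v/2.667)
scr=[("top",t(640,102),1,-1),("top",t(530,139),1,1),("top",t(571,255),-1,1),("top",t(683,216),-1,-1),
     ("side",s(135,207),-1,1),("side",s(318,221),1,-1),("side",s(211,290),-1,-1)]
def res(p):
    F=frames(*p[:4]);o=[]
    for n,q,a,b in scr: o.append(proj(C[n],F[0]@np.array([a*p[7],b*p[8],.02])+F[1])-q)
    for n,q in(("top",t(638,209)),("side",s(159,96))): o.append(proj(C[n],pol(F,0,0,.155))-q)
    for n,q in(("top",t(662,53)),("side",s(338,113))): o.append(proj(C[n],pol(F,.158,p[4],.014))-q)
    for n,q in(("top",t(577,200)),): o.append(proj(C[n],pol(F,.062,p[5],.083))-q)
    for n,q in(("top",t(690,164)),): o.append(proj(C[n],pol(F,.098,p[6],-.008))-q)
    return np.ravel(o)
f=least_squares(res,[.57,0,.3,0,-.5,1,-1.6,.09,.08],loss="soft_l1")
print(np.round(f.x,3),np.round(f.fun.reshape(-1,2),1).tolist())
F=frames(*f.x[:4]);print("face",F[3],"axis",F[2][:,2],"top",pol(F,0,0,.155),"stub",pol(F,.064,f.x[5],.083),"grip",pol(F,.125,f.x[4],.014),"mark",pol(F,.125,f.x[6],.014))
print(np.degrees(f.x[[2,4,5,6]]))
E
python3 fit.py
```

```text
[ 0.546  0.005  0.358 -0.027 -0.651  1.422 -1.841  0.088  0.082] [[-0.1, -0.2], [0.4, -0.1], [0.3, -0.0], [-0.2, 0.1], [-0.2, -0.2], [0.1, 0.6], [0.2, 0.0], [0.3, -0.1], [0.6, 0.2], [-0.3, 0.4], [-0.3, 0.2], [-0.7, 0.1], [-0.6, 0.0]]
face [ 0.51996228 -0.00471176  0.173     ] axis [-0.46831147 -0.17516954  0.8660254 ] top [ 0.44737401 -0.03186304  0.30723394] stub [0.4666415  0.04291441 0.24963969] grip [ 0.62059282 -0.04796848  0.23483326] mark [ 0.52859684 -0.1301148   0.16846996]
[  20.50805651  -37.3123891    81.44625769 -105.45434024]
```

```bash
cat > path.py <<'E'
from h import *
F=frames(.546,.005,.358,-.027)
def clear(tip,jaw,bz=.066):  # body box (193 along jaw, 78 across) vs blank surface, horizontal gap
    g=9
    u=np.array([np.cos(jaw),np.sin(jaw)]);w=np.array([-u[1],u[0]])
    for s in np.linspace(.03,.155,26):
        for a in np.linspace(0,6.28,25):
            P=pol(F,.0215,a,s)
            if P[2]<tip[2]+bz: continue
            d=P[:2]-tip[:2];g=min(g,max(abs(d@u)-.0965,abs(d@w)-.039))
    return g
def row(r,th,ax,dz):
    P=pol(F,r,th,ax);t=F[2]@np.array([np.sin(th),-np.cos(th),0]);j=np.arctan2(t[1],t[0])
    tip=P+[0,0,dz];return tip,np.degrees(j),clear(tip,j)
if __name__=="__main__":
    print("stub")
    for d,rr in((81.4,.066),(70,.065),(60,.064),(50,.063),(40,.062),(30,.06),(20,.06),(10,.06),(0,.06),(-5,.06)):
        t,j,c=row(rr,np.radians(d),.083,-.008);print(d,np.round(t,4),"yaw",round(j-90,1),"gap",round(c,3))
    print("lever")
    for d in(-37.3,-50,-60,-70,-80,-90,-100,-105.5,-110):
        t,j,c=row(.135,np.radians(d),.014,-.012);print(d,np.round(t,4),"yaw",round(j-90,1),"gap",round(c,3))
E
python3 path.py
```

```text
stub
81.4 [0.467  0.0451 0.2418] yaw -79.4 gap 0.012
70 [0.4785 0.045  0.248 ] yaw -92.3 gap 0.02
60 [0.4884 0.0426 0.2529] yaw -103.2 gap 9
50 [0.4978 0.0385 0.2571] yaw -113.6 gap 9
40 [0.5064 0.0327 0.2606] yaw -123.5 gap 9
30 [0.5135 0.0249 0.2629] yaw -132.9 gap 9
20 [0.5204 0.0173 0.2651] yaw -142.0 gap 9
10 [0.5261 0.0087 0.2664] yaw -150.8 gap 9
0 [ 0.5305 -0.0008  0.2669] yaw -159.5 gap 9
-5 [ 0.5322 -0.0058  0.2668] yaw -163.8 gap 9
lever
-37.3 [ 0.6299 -0.0509  0.2268] yaw -192.9 gap 0.113
-50 [ 0.6208 -0.0774  0.2165] yaw -205.4 gap 0.104
-60 [ 0.6099 -0.0959  0.2069] yaw -215.8 gap 0.097
-70 [ 0.5961 -0.1117  0.1962] yaw -226.7 gap 0.089
-80 [ 0.5798 -0.1243  0.1848] yaw -238.0 gap 0.082
-90 [ 0.5615 -0.1334  0.1731] yaw -249.5 gap 0.075
-100 [ 0.5417 -0.1385  0.1614] yaw -261.0 gap 0.06
-105.5 [ 0.5305 -0.1397  0.1551] yaw -267.2 gap 0.052
-110 [ 0.5212 -0.1397  0.15  ] yaw 87.7 gap 0.045
```

Call:
servo_tool(targets=[{"dz":4},{"dz":8},{"dz":12},{"dz":15},{"dx":1,"dy":-3,"dz":16,"spin":-0.1},{"dx":2,"dy":-7,"dz":16,"spin":-0.2},{"dx":3,"dy":-11,"dz":16,"spin":-0.3},{"dx":4,"dy":-15,"dz":16,"spin":-0.4},{"dx":5,"dy":-19,"dz":16,"spin":-0.5},{"dx":6,"dy":-23,"dz":16,"spin":-0.6}])

```text
validation failed for argument at $.ta...
```

Call:
servo_tool(targets=[{"dx":0,"dy":0,"dz":4,"spin":0,"grip":100},{"dx":0,"dy":0,"dz":8,"spin":0,"grip":100},{"dx":0,"dy":0,"dz":12,"spin":0,"grip":100},{"dx":0,"dy":0,"dz":15,"spin":0,"grip":100},{"dx":1,"dy":-3,"dz":16,"spin":-0.1,"grip":100},{"dx":2,"dy":-7,"dz":16,"spin":-0.2,"grip":100},{"dx":3,"dy":-11,"dz":16,"spin":-0.3,"grip":80},{"dx":4,"dy":-15,"dz":16,"spin":-0.4,"grip":60},{"dx":5,"dy":-19,"dz":16,"spin":-0.5,"grip":50},{"dx":6,"dy":-23,"dz":16,"spin":-0.6,"grip":50}], squeeze=5)

```text
time_s: 2.33
tcp_pos: [0.3407, 0.3818, 0.3867]
eef_rot: [-180.0, 0.0, -59.2]
contact_force: [1.2, 0.4, 0.1]
gripper_width: 0.0663
```

Call:
servo_tool(targets=[{"dx":1.5,"dy":-4,"dz":0,"spin":-0.05,"grip":50},{"dx":3,"dy":-8,"dz":0,"spin":-0.1,"grip":50},{"dx":4.5,"dy":-12,"dz":0,"spin":-0.15,"grip":50},{"dx":6,"dy":-16,"dz":0,"spin":-0.2,"grip":50},{"dx":7.5,"dy":-20,"dz":0,"spin":-0.25,"grip":50},{"dx":9,"dy":-24,"dz":0,"spin":-0.3,"grip":50},{"dx":10.5,"dy":-28,"dz":0,"spin":-0.36,"grip":50},{"dx":11.7,"dy":-31,"dz":0,"spin":-0.36,"grip":50},{"dx":12.6,"dy":-33.4,"dz":0,"spin":-0.36,"grip":50},{"dx":12.6,"dy":-33.4,"dz":0,"spin":-0.36,"grip":50}])

```text
time_s: 3.17
tcp_pos: [0.4674, 0.0462, 0.3866]
eef_rot: [180.0, -0.0, -79.8]
contact_force: [-0.3, 0.3, -0.4]
gripper_width: 0.0438
```

```bash
cat > look.py <<'E'
import sys,cv2
from path import *
from plant import r
tag=sys.argv[1]; sd=float(sys.argv[2]); ld=float(sys.argv[3])
st=r.get_state();print(st["time_s"],st["tcp_pos"].round(4),st["eef_rot"].round(1),st["contact_force"].round(1))
c=r.get_calibration("wrist");im=r.capture("wrist");im=cv2.resize(im,None,fx=1.5,fy=1.5)
def mk(P,col):
    q=proj(c,P)*1.5
    if abs(q).max()<3000: cv2.drawMarker(im,tuple(int(v) for v in q),col,0,14,1)
for P,col in((pol(F,0,0,.155),(0,0,255)),(pol(F,.064,np.radians(sd),.083),(255,0,0)),(pol(F,.160,np.radians(ld),.014),(0,255,0)),(pol(F,.098,np.radians(-105.5),-.006),(255,0,255)),(st["tcp_pos"],(255,255,0))): mk(P,col)
cv2.imwrite(f"pics/{tag}.png",im)
E
python3 look.py w1 81.4 -37.3
```

```text
3.1667 [0.4674 0.0462 0.3866] [180.   -0.  -79.8] [-0.3  0.3 -0.4]
```

View pics/w1.png

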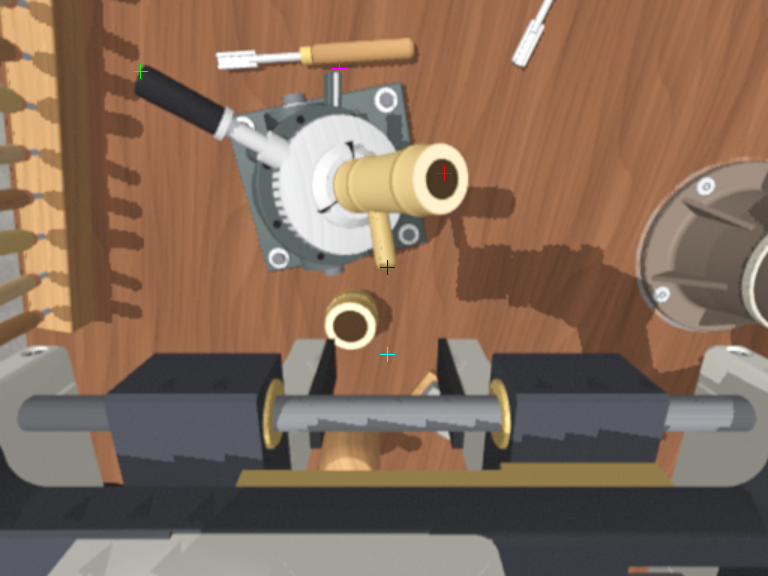

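The overlay agrees with the picture: blank top seen at (441,179) against (444,173) predicted, stub tip (385,266) against (387,268), and the lug end within 4 px. I'll descend over the stub.

Call:
servo_tool(targets=[{"dx":0,"dy":0,"dz":-3,"spin":0,"grip":50},{"dx":0,"dy":0,"dz":-6,"spin":0,"grip":50},{"dx":0,"dy":0,"dz":-9,"spin":0,"grip":50},{"dx":0,"dy":0,"dz":-11,"spin":0,"grip":50},{"dx":0,"dy":0,"dz":-13,"spin":0,"grip":50},{"dx":0,"dy":0,"dz":-14.5,"spin":0,"grip":50},{"dx":0,"dy":0,"dz":-14.5,"spin":0,"grip":28},{"dx":0,"dy":0,"dz":-14.5,"spin":0,"grip":28},{"dx":0,"dy":0,"dz":-14.5,"spin":0,"grip":28},{"dx":0,"dy":0,"dz":-14.5,"spin":0,"grip":28}])

```text
time_s: 4.05
tcp_pos: [0.4673, 0.0504, 0.2429]
eef_rot: [-179.9, 0.0, -79.5]
contact_force: [0.9, -0.4, -0.2]
gripper_width: 0.0261
```

```bash
python3 look.py w2 81.4 -37.3
```

```text
4.05 [0.4673 0.0504 0.2429] [-179.9    0.   -79.5] [ 0.9 -0.4 -0.2]
```

View pics/w2.png

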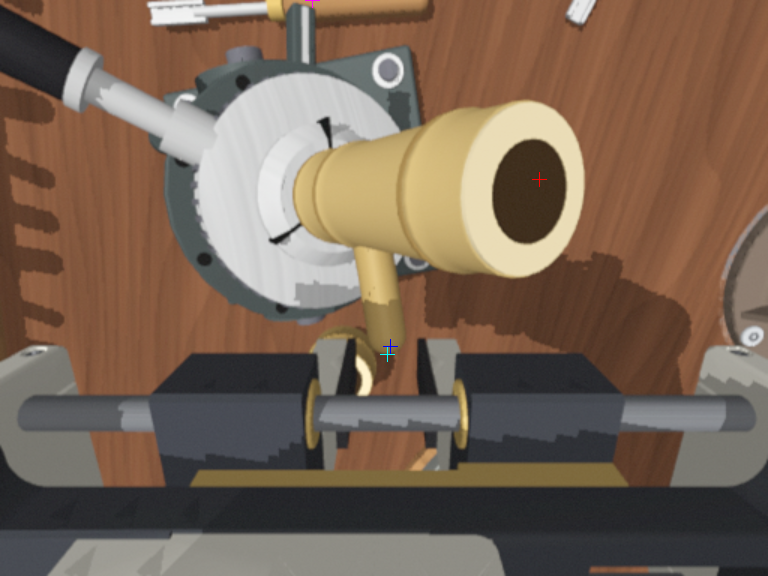

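The stub sits between the pads, but they barely overlap it: its tip is at row 345 and the pad fronts are at row 340. I'll move inward and then sweep the arc.

Call:
servo_tool(targets=[{"dx":0.1,"dy":-0.5,"dz":0,"spin":0,"grip":28},{"dx":0.1,"dy":-0.9,"dz":0,"spin":0,"grip":28},{"dx":0.6,"dy":-0.95,"dz":0.25,"spin":-0.11,"grip":28},{"dx":1.2,"dy":-1.0,"dz":0.5,"spin":-0.225,"grip":28},{"dx":1.65,"dy":-1.05,"dz":0.75,"spin":-0.32,"grip":28},{"dx":2.1,"dy":-1.1,"dz":1.0,"spin":-0.415,"grip":28},{"dx":2.55,"dy":-1.25,"dz":1.2,"spin":-0.51,"grip":28},{"dx":3.0,"dy":-1.4,"dz":1.4,"spin":-0.6,"grip":28},{"dx":3.45,"dy":-1.65,"dz":1.6,"spin":-0.685,"grip":28},{"dx":3.9,"dy":-1.9,"dz":1.8,"spin":-0.77,"grip":28}])

```text
time_s: 4.93
tcp_pos: [0.5053, 0.0306, 0.26]
eef_rot: [179.9, 0.0, -124.0]
contact_force: [-3.9, 2.1, 3.7]
gripper_width: 0.0244
```

Call:
servo_tool(targets=[{"dx":0.4,"dy":-0.3,"dz":0.15,"spin":-0.08,"grip":28},{"dx":0.75,"dy":-0.6,"dz":0.3,"spin":-0.16,"grip":28},{"dx":1.1,"dy":-1.0,"dz":0.4,"spin":-0.24,"grip":28},{"dx":1.45,"dy":-1.4,"dz":0.5,"spin":-0.32,"grip":28},{"dx":1.75,"dy":-1.8,"dz":0.55,"spin":-0.4,"grip":28},{"dx":2.0,"dy":-2.2,"dz":0.6,"spin":-0.475,"grip":28},{"dx":2.25,"dy":-2.7,"dz":0.65,"spin":-0.55,"grip":28},{"dx":2.45,"dy":-3.2,"dz":0.7,"spin":-0.63,"grip":28},{"dx":2.45,"dy":-3.2,"dz":0.7,"spin":-0.63,"grip":22},{"dx":2.45,"dy":-3.2,"dz":0.7,"spin":-0.63,"grip":18}])

```text
time_s: 5.77
tcp_pos: [0.5306, -0.0012, 0.267]
eef_rot: [180.0, 0.1, -159.7]
contact_force: [0.1, 3.1, 1.6]
gripper_width: 0.0183
```

```bash
python3 look.py w3 0 -37.3
```

```text
5.7667 [ 0.5306 -0.0012  0.267 ] [ 1.800e+02  1.000e-01 -1.597e+02] [0.1 3.1 1.6]
```

View pics/w3.png

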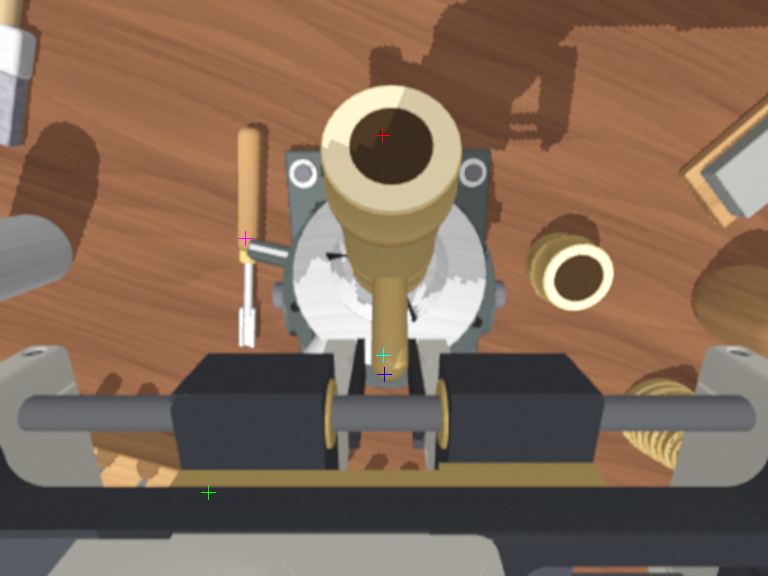

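The stub (column 388) lines up with the blank (391) and the flange centre (390), so it points straight to the back. I'll settle the pinch, release and lift.

Call:
servo_tool(targets=[{"dx":0,"dy":0,"dz":0,"spin":0,"grip":17},{"dx":0,"dy":0,"dz":0,"spin":0,"grip":17},{"dx":0,"dy":0,"dz":0,"spin":0,"grip":35},{"dx":0,"dy":0,"dz":0,"spin":0,"grip":50},{"dx":0,"dy":0,"dz":1,"spin":0,"grip":50},{"dx":0,"dy":0,"dz":4,"spin":0,"grip":50},{"dx":0,"dy":0,"dz":8,"spin":0,"grip":50},{"dx":0,"dy":0,"dz":12,"spin":0,"grip":50},{"dx":0,"dy":0,"dz":12,"spin":0.12,"grip":50},{"dx":0,"dy":0,"dz":12,"spin":0.24,"grip":50}])

```text
time_s: 6.65
tcp_pos: [0.5309, -0.0013, 0.3901]
eef_rot: [-179.9, 0.3, -145.7]
contact_force: [-0.4, 1.3, -0.9]
gripper_width: 0.0439
```

Call:
servo_tool(targets=[{"dx":1,"dy":-0.5,"dz":0,"spin":0.12,"grip":50},{"dx":2,"dy":-1,"dz":0,"spin":0.24,"grip":50},{"dx":3,"dy":-1.5,"dz":0,"spin":0.36,"grip":50},{"dx":4,"dy":-2,"dz":0,"spin":0.48,"grip":50},{"dx":5,"dy":-2.5,"dz":0,"spin":0.6,"grip":50},{"dx":6,"dy":-3,"dz":0,"spin":0.72,"grip":50},{"dx":7,"dy":-3.5,"dz":0,"spin":0.84,"grip":50},{"dx":8,"dy":-4,"dz":0,"spin":0.96,"grip":50},{"dx":9,"dy":-4.5,"dz":0,"spin":1.08,"grip":50},{"dx":10,"dy":-5,"dz":0,"spin":1.2,"grip":50}])

```text
time_s: 7.48
tcp_pos: [0.6304, -0.0517, 0.3871]
eef_rot: [180.0, -0.0, -76.9]
contact_force: [1.1, 0.5, 0.8]
gripper_width: 0.044
```

Call:
servo_tool(targets=[{"dx":0,"dy":0,"dz":0,"spin":0.12,"grip":50},{"dx":0,"dy":0,"dz":0,"spin":0.24,"grip":50},{"dx":0,"dy":0,"dz":0,"spin":0.36,"grip":50},{"dx":0,"dy":0,"dz":0,"spin":0.48,"grip":50},{"dx":0,"dy":0,"dz":0,"spin":0.6,"grip":50},{"dx":0,"dy":0,"dz":0,"spin":0.72,"grip":50},{"dx":0,"dy":0,"dz":0,"spin":0.84,"grip":50},{"dx":0,"dy":0,"dz":0,"spin":0.96,"grip":50},{"dx":0,"dy":0,"dz":0,"spin":1.08,"grip":50},{"dx":0,"dy":0,"dz":0,"spin":1.12,"grip":50}])

```text
time_s: 8.32
tcp_pos: [0.6299, -0.0515, 0.3871]
eef_rot: [180.0, 0.0, -12.7]
contact_force: [0.0, 0.8, 0.9]
gripper_width: 0.0439
```

```bash
python3 look.py w4 0 -37.3
```

```text
8.3167 [ 0.6299 -0.0515  0.3871] [180.    0.  -12.7] [0.  0.8 0.9]
```

View pics/w4.png

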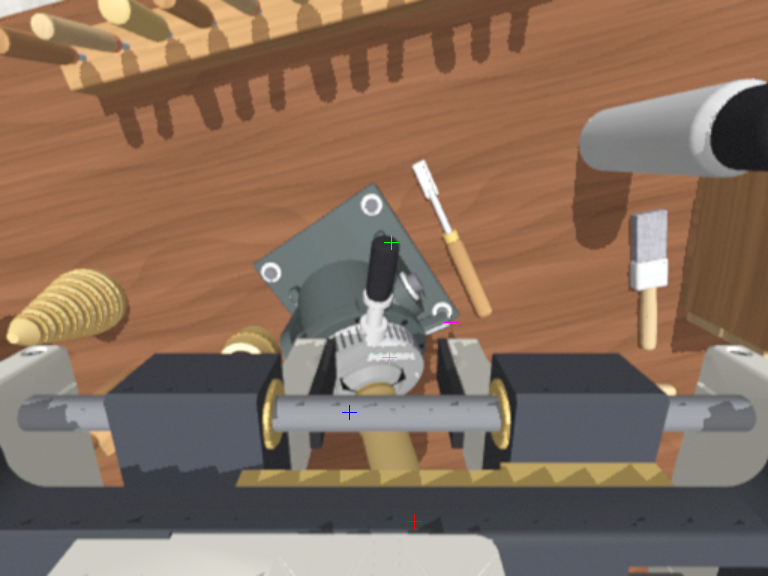

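The lever end is at (384,240) and the model put it at (391,242), so I'll shift the model about 2 mm towards +y. The lever lies between the jaws, so I'll descend.

Call:
servo_tool(targets=[{"dx":0,"dy":0.2,"dz":-3,"spin":0,"grip":50},{"dx":0,"dy":0.25,"dz":-6,"spin":0,"grip":50},{"dx":0,"dy":0.25,"dz":-9,"spin":0,"grip":50},{"dx":0,"dy":0.25,"dz":-12,"spin":0,"grip":50},{"dx":0,"dy":0.25,"dz":-14,"spin":0,"grip":50},{"dx":0,"dy":0.25,"dz":-16,"spin":0,"grip":50},{"dx":0,"dy":0.25,"dz":-16,"spin":0,"grip":36},{"dx":0,"dy":0.25,"dz":-16,"spin":0,"grip":36},{"dx":0,"dy":0.25,"dz":-16,"spin":0,"grip":36},{"dx":0,"dy":0.25,"dz":-16,"spin":0,"grip":36}], squeeze=10)

```text
time_s: 9.2
tcp_pos: [0.6311, -0.0487, 0.2286]
eef_rot: [-180.0, -0.2, -13.1]
contact_force: [-0.2, -0.6, 0.5]
gripper_width: 0.0318
```

Call:
servo_tool(targets=[{"dx":-0.4,"dy":-1.3,"dz":-0.5,"spin":-0.11,"grip":36},{"dx":-0.9,"dy":-2.65,"dz":-1.0,"spin":-0.22,"grip":36},{"dx":-1.4,"dy":-3.6,"dz":-1.5,"spin":-0.31,"grip":36},{"dx":-2.0,"dy":-4.5,"dz":-2.0,"spin":-0.4,"grip":36},{"dx":-2.7,"dy":-5.3,"dz":-2.5,"spin":-0.5,"grip":36},{"dx":-3.4,"dy":-6.1,"dz":-3.05,"spin":-0.59,"grip":36},{"dx":-4.2,"dy":-6.75,"dz":-3.6,"spin":-0.69,"grip":36},{"dx":-5.0,"dy":-7.35,"dz":-4.2,"spin":-0.785,"grip":36},{"dx":-5.9,"dy":-7.8,"dz":-4.8,"spin":-0.885,"grip":36},{"dx":-6.85,"dy":-8.25,"dz":-5.4,"spin":-0.99,"grip":36}])

```text
time_s: 10.03
tcp_pos: [0.5642, -0.1307, 0.1748]
eef_rot: [-179.6, -0.1, -70.1]
contact_force: [3.7, 5.2, -1.5]
gripper_width: 0.0314
```

Call:
servo_tool(targets=[{"dx":-0.65,"dy":-0.2,"dz":-0.4,"spin":-0.07,"grip":36},{"dx":-1.3,"dy":-0.35,"dz":-0.75,"spin":-0.13,"grip":36},{"dx":-1.95,"dy":-0.5,"dz":-1.1,"spin":-0.2,"grip":36},{"dx":-2.5,"dy":-0.6,"dz":-1.4,"spin":-0.25,"grip":36},{"dx":-3.1,"dy":-0.65,"dz":-1.75,"spin":-0.305,"grip":34},{"dx":-3.1,"dy":-0.65,"dz":-1.75,"spin":-0.305,"grip":30},{"dx":-3.1,"dy":-0.65,"dz":-1.75,"spin":-0.305,"grip":26},{"dx":-3.1,"dy":-0.65,"dz":-1.75,"spin":-0.305,"grip":22},{"dx":-3.1,"dy":-0.65,"dz":-1.75,"spin":-0.305,"grip":22},{"dx":-3.1,"dy":-0.65,"dz":-1.75,"spin":-0.305,"grip":22}])

```text
time_s: 10.87
tcp_pos: [0.533, -0.1373, 0.1566]
eef_rot: [-179.7, 0.0, -87.2]
contact_force: [5.7, 1.1, -4.4]
gripper_width: 0.0225
```

```bash
python3 look.py w5 0 -105.5
```

```text
10.8667 [ 0.533  -0.1373  0.1566] [-179.7    0.   -87.2] [ 5.7  1.1 -4.4]
```

View pics/w5.png

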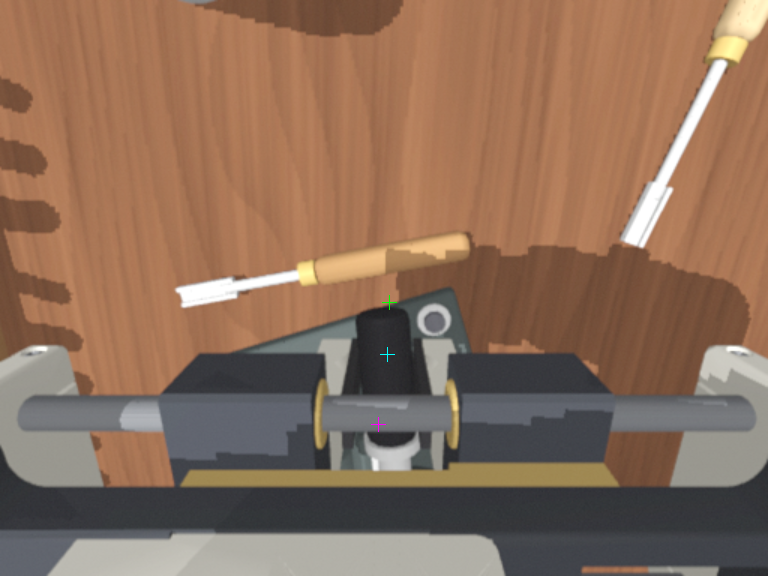

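The lever is pinched near the mark. I'll release, lift, and go back to the first viewpoint to check.

Call:
servo_tool(targets=[{"dx":0,"dy":0,"dz":0,"spin":0,"grip":35},{"dx":0,"dy":0,"dz":0,"spin":0,"grip":45},{"dx":0,"dy":0,"dz":0,"spin":0,"grip":50},{"dx":0,"dy":0,"dz":2,"spin":0,"grip":50},{"dx":0,"dy":0,"dz":6,"spin":0,"grip":50},{"dx":0,"dy":0,"dz":10,"spin":0,"grip":50},{"dx":0,"dy":0,"dz":14,"spin":0,"grip":50},{"dx":0,"dy":0,"dz":18,"spin":0,"grip":50},{"dx":0,"dy":0,"dz":22,"spin":0,"grip":50},{"dx":0,"dy":0,"dz":24,"spin":0,"grip":50}])

```text
time_s: 11.75
tcp_pos: [0.531, -0.1384, 0.4012]
eef_rot: [-179.6, -0.1, -87.3]
contact_force: [1.8, 0.1, 0.3]
gripper_width: 0.0437
```

Call:
servo_tool(targets=[{"dx":-1,"dy":3,"dz":0,"spin":0,"grip":50},{"dx":-2,"dy":6,"dz":0,"spin":0,"grip":50},{"dx":-3,"dy":9,"dz":0,"spin":0,"grip":50},{"dx":-4,"dy":12,"dz":0,"spin":0,"grip":50},{"dx":-5,"dy":15,"dz":0,"spin":0,"grip":50},{"dx":-5,"dy":17,"dz":0,"spin":0,"grip":50},{"dx":-5,"dy":18,"dz":0,"spin":0,"grip":50},{"dx":-5,"dy":18,"dz":0,"spin":0,"grip":50},{"dx":-5,"dy":18,"dz":0,"spin":0,"grip":50},{"dx":-5,"dy":18,"dz":0,"spin":0,"grip":50}])

```text
time_s: 12.58
tcp_pos: [0.4807, 0.0417, 0.395]
eef_rot: [180.0, -0.0, -87.3]
contact_force: [1.0, -0.3, -1.1]
gripper_width: 0.0438
```

```bash
sed -i 's/frames(.546,.005,.358,-.027)/frames(.5453,.0069,.358,-.027)/' path.py; python3 look.py w6 0 -105.5
```

```text
12.5833 [0.4807 0.0417 0.395 ] [180.   -0.  -87.3] [ 1.  -0.3 -1.1]
```

View pics/w6.png

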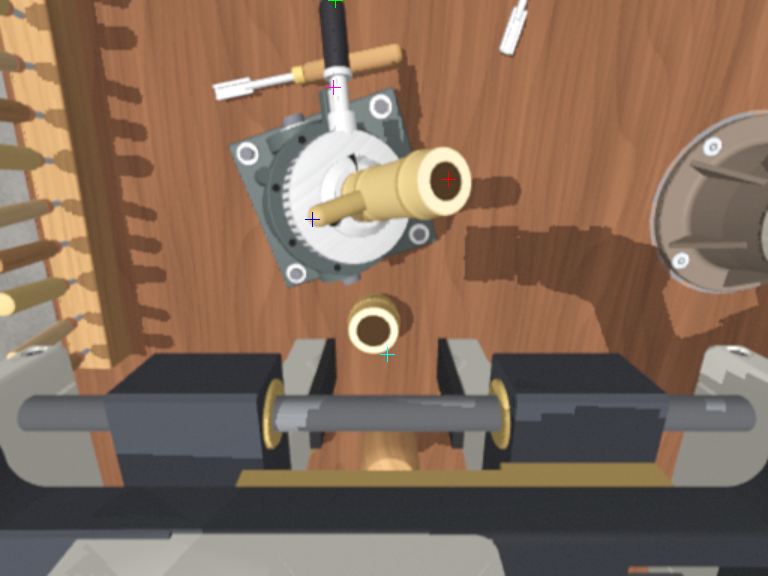

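```bash
python3 - <<'E'
import cv2,numpy as np
a=cv2.imread("pics/w6.png")[0:160,260:420];b=cv2.imread("pics/w1.png")[40:200,250:410]
cv2.imwrite("pics/c6.png",np.hstack([cv2.resize(x,(400,400),interpolation=2) for x in(a,b)]))
E
```

```text
(no output)
```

View pics/c6.png

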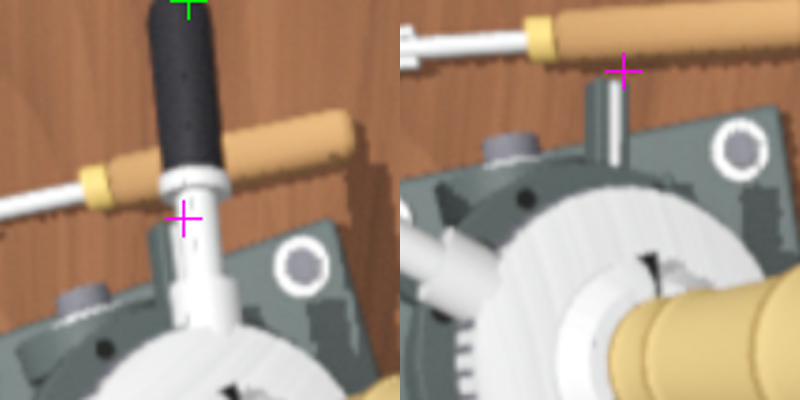

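```bash
cat > fit2.py <<'E'
from h import *
from plant import r
from scipy.spatial.transform import Rotation as R
c6=r.get_calibration("wrist")
def T(p,e): M=np.eye(4);M[:3,:3]=R.from_euler("xyz",e,degrees=True).as_matrix();M[:3,3]=p;return M
c1=dict(K=c6["K"],extrinsics=T([.4674,.0462,.3866],[180,0,-79.8])@np.linalg.inv(T([.4807,.0417,.395],[180,0,-87.3]))@np.array(c6["extrinsics"]))
q=lambda u,v:np.array([u,v])/1.5
A=q(260,0);B=q(250,40)
a=lambda u,v:A+np.array([u,v])/3.75; b=lambda u,v:B+np.array([u-400,v])/3.75
scr=[(1,q(247,153),1,1,-1),(1,q(380,106),1,-1,-1),(1,q(419,233),1,-1,1),(1,q(296,273),1,1,1),(0,q(386,100),1,-1,-1),(0,q(408,234),1,-1,1),(0,q(278,258),1,1,1)]
def res(p,hz):
    o=[];Fs=[]
    for k in(0,1):
        F=list(frames(p[0],p[1],p[2],p[3]));s=p[4+2*k:6+2*k];Fs.append((F,s))
        C=c6 if k else c1;PR=lambda P:proj(C,P)+s
        for kk,z,_,sx,sy in scr:
            if kk==k:o.append(PR(F[0]@np.array([sx*.088,-sy*.082,.02])+F[1])-z)
        o.append(PR(pol(F,0,0,.155))-q(*((445,181) if k else (441,179))))
        if k:
            for rr,z in((.158,a(180,5)),(.112,a(192,150)),(.085,a(197,250))):
                d=PR(pol(F,rr,p[8],.014))-z;o.append([d[0],0])
            d=PR(pol(F,.12,p[9],.083));
        else:
            for rr,z in((.098,b(607,80)),(.075,b(608,160))):
                d=PR(pol(F,rr,p[10],hz))-z;o.append([d[0],0])
    o.append(np.asarray(p[4:8])*.1)
    return np.concatenate([np.ravel(x) for x in o])
for hz in(-.012,-.006,0):
    f=least_squares(res,[.545,.007,.358,-.027,0,0,0,0,-1.84,0,-1.84],args=(hz,),loss="soft_l1")
    print(hz,np.round(f.x,3),"lever",np.degrees(f.x[8]).round(1),"mark",np.degrees(f.x[10]).round(1),"cost",f.cost.round(2))
E
python3 fit2.py
```

```text
-0.012 [ 5.3800e-01 -7.2000e-02 -2.1000e-01 -1.9000e-02 -1.2787e+01  2.9727e+01
 -8.7100e+00  2.7592e+01 -1.2750e+00  0.0000e+00 -1.2600e+00] lever -73.0 mark -72.2 cost 696.24
-0.006 [ 5.3700e-01 -7.2000e-02 -2.1000e-01 -1.8000e-02 -1.3461e+01  3.0154e+01
 -9.2850e+00  2.8087e+01 -1.2760e+00  0.0000e+00 -1.2340e+00] lever -73.1 mark -70.7 cost 695.92
0 [ 5.3600e-01 -7.3000e-02 -2.1000e-01 -1.7000e-02 -1.4426e+01  3.0660e+01
 -1.0121e+01  2.8695e+01 -1.2770e+00  0.0000e+00 -1.2080e+00] lever -73.2 mark -69.2 cost 695.65
```

```bash
sed -i 's/-sy\*/sy*/' fit2.py; python3 fit2.py
```

```text
-0.012 [ 0.544  0.007  0.362 -0.025 -2.39   0.605 -2.428  0.529 -1.845  0.
 -1.847] lever -105.7 mark -105.8 cost 0.73
-0.006 [ 0.543  0.007  0.362 -0.025 -2.789  0.66  -2.791  0.63  -1.846  0.
 -1.822] lever -105.8 mark -104.4 cost 0.58
0 [ 0.542  0.007  0.362 -0.024 -3.245  0.722 -3.207  0.747 -1.848 -0.
 -1.796] lever -105.9 mark -102.9 cost 0.52
```

```bash
python3 -c "
from plant import r
print(r.get_state()['time_s'],r.get_state()['contact_force']);print(r.close_job())"
```

```text
12.6333 [-0.48296223 -0.31346054  0.27574484]
the job is handed in; nothing more can be done
None
```

I turned the blank by its branch stub until the stub pointed straight up the slope to the back. Then I swung the lock collar clockwise to the locked mark, let go, lifted clear, and handed the job in at 12.6 s of the 54 s allowed. No verdict was reported.

- **Lever:** my last wrist pictures put the lever at about -105.8° and the mark between -102.9° and -105.8°. The spread comes from not knowing the lug's height exactly. At worst the lever is about 0.05 rad past the mark, against a tolerance of 0.13 rad.
- **Blank:** before release the stub lined up with the blank and the flange centre to within 1 or 2 pixels. After locking, its tip was 5 to 7 pixels (about 5 mm) from where I predicted. The gap looked mostly radial, so I read it as no turn, but I judged this by eye and did not fit it numerically.
- **Bench and contact:** I never aimed at a bystander, and the tools visible in the last picture looked undisturbed. The highest contact force reported was about 7 N, and the tool was touching nothing at hand-in.

One disagreement along the way: my first model of the stand was about 2 mm off to the side, and I corrected it before moving the lever.

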